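# Point out the next sample, its dish and the timer key

### The arm

A 6-joint arm with a two-finger parallel gripper is mounted at the origin on a cart in front of the work surface, level with it; the furniture and walls round the work are solid. World frame = base frame: x ahead of the robot, y to its left, z up, the work surface at z = 0. Lengths are in mm, angles in rad, forces in N, time in s.
With the tool pointing down it reaches from about 375 to 900 mm from the base axis. Payload 3.1 kg.
Tool frame: the origin (TCP) lies between the finger pads, 19 mm behind the fingertips; this is the grasp point; z points along the fingers, y is the line along which they close (so a half turn about z gives the same grasp; the last joint's range is limited). The gripper opens to 85 mm and grips with 20 to 120 N. Pads are 22 mm wide; open, the fingers measure 114 mm over their backs; the gripper's body (76 mm by 85 mm) begins 54 mm behind the grasp point. The pads swing forward as they close: fully open they stand 13 mm farther back than shut.
Start: joints at [-1.363, 0.527, 1.433, -0, 1.181, -0.178], TCP at [235.787, -578.793, 250.01] pointing down, gripper open.
Joint ranges: [-3.08, 3.08], [-0.75, 2.2], [0.22, 2.44], [-1.43, 4.57], [0, 2.65], [-2.85, 2.85]. Speed limits (rad/s): [2.79, 2.79, 3.14, 3.14, 3.14, 3.14].

### API

Orientations are given as a unit quaternion [x, y, z, w].
In Python, from bench import bot gives the robot as it stands.
- The arm moves only by the shell command python3 -m crank 'ROWS' [FORCE]. ROWS is JSON, one flat list of numbers, 7 for each row, row after row: the shift along the world's x, y, z scaled (see below), then the turn, a rotation vector about the world's x, y, z scaled (see below), then the opening, from -1 (shut) to 1 (fully open). In form: [tx, ty, tz, ax, ay, az, fingers, tx, ty, tz, ax, ay, az, fingers, ...]. A call has 1 to 12 rows; each row is the pose to reach, as a shift and turn from the pose commanded when the call began; what a row does not reach only later rows make up. The controller multiplies each number of a shift by 250 mm and each number of a turn by 1.5 rad. A row lasts 1/8 s, in which the tool goes at most 62.5 mm and 10.7 degrees, less where a joint would pass 70% of its speed; a pose out of reach is approached as far as the arm can. A call with a number of a shift or a turn outside -1 to 1 is refused whole. A call with a gripper value outside its range is refused whole. The fingers move at their own pace and stop on an object; FORCE is the grip in N (left out, the last holds). Time passes only in rows, so rows that repeat a pose let the fingers close. It gives the time, the measured TCP pose, the force, the opening and the grip force at its end, in the units of the state.
- bot.get_obs(): the state, without advancing time (a new reading comes with each control period).
- bot.grab_frame(name): name is "scene" or "side" or "wrist"; returns the picture (384x512x3 uint8, red, green, blue); there is no depth.
- bot.camera_model(name): a dict with "fovy" (degrees; the focal length in pixels is half the picture's height over the tangent of half this angle, whatever the lens; pixels are square), "cx", "cy" (the principal point, pixels), "world_from_camera" (4x4, takes a point from camera to world coordinates). Camera axes: x right, y down, z forward; pixel columns grow to the right and rows downward; lengths in mm; the calibration is good to about 2 mm. A picture is of the moment at which its call begins: read the wrist's pose just before it. camera_model takes no time and is no camera call; for the wrist camera it gives the pose at the moment of the call.
- bot.finish_job(): hands the job in; it is judged then, once.
The state is a dict: "time": time; "joint_pos": joint angles; "joint_vel": joint speeds; "joint_torque": joint torques, N m; "position": TCP position; "tcp_rot": TCP orientation; "wrist_force": force on the tool from outside, world axes, zero at the start; "moment": the same for the moment, N m; "grip_width": finger opening in mm; "grip_force": force on a finger pad.
Only numpy, scipy, OpenCV 4.12 (cv2) and the standard library are available. Lean on these libraries where they do the work, as an engineer would, in place of code of your own. Each camera call takes 0.05 s, during which the arm holds its last target. There are 200 camera calls.

### The job

Show a colleague the next job by pointing straight down with the fingertips, about two centimetres above the thing and without touching anything: first at the cap of the yellow-capped tube in the rack, then at the middle of the petri dish with the pink disc, and last at the red key of the bench timer. Stay about two seconds over each, do not come down low over any other tube or dish on the way, and finish the program while still pointing at the red key; nothing is to be touched, pressed, picked up or moved.

Things in the scene. Friction and masses are not known exactly. Their poses are not given: they have to be found in the camera images.
- tube_rack: Blue plastic rack, 64 x 172 x 62 mm (its x, y, z), open top with 2 rows of 6 places 25 mm apart along its y; stands loose on the table. Origin at the centre of its underside, z up. Five capped tubes stand in it in no fixed order, at least 38 mm apart; their cap tops are about 105 mm above the table.
- tube_1_cap (a point): Centre of the top of the red cap (20 mm across) of a white sample tube, 20 x 20 x 98 mm, standing loose in the rack; z along the tube, up.
- tube_2_cap (a point): Centre of the top of the blue cap (20 mm across) of a white sample tube, 20 x 20 x 98 mm, standing loose in the rack; z along the tube, up.
- tube_3_cap (a point): Centre of the top of the green cap (20 mm across) of a white sample tube, 20 x 20 x 98 mm, standing loose in the rack; z along the tube, up.
- tube_4_cap (a point): Centre of the top of the yellow cap (20 mm across) of a white sample tube, 20 x 20 x 98 mm, standing loose in the rack; z along the tube, up.
- tube_5_cap (a point): Centre of the top of the white cap (20 mm across) of a white sample tube, 20 x 20 x 98 mm, standing loose in the rack; z along the tube, up.
- dish_1_top (a point): Centre of the top of the covered petri dish with the beige disc, 58 mm across and 14 mm high, lying loose on the table; z up.
- dish_2_top (a point): Centre of the top of the covered petri dish with the pink disc, 62 mm across and 14 mm high, lying loose on the table; z up.
- dish_3_top (a point): Centre of the top of the covered petri dish with the plain grey disc (about the same grey-white all over its top), 55 mm across and 14 mm high, lying loose on the table; z up.
- bench_timer: Off-white digital bench timer, 62 x 66 x 18 mm, lying loose on its back, dark display on top and a row of three keys below it, one of them red. Origin at the centre of its underside, z up; at yaw 0 the row of keys is on the -x side and runs along y. Timer and dishes lie in a row in front of a fixed drying oven, whose door handle stands out to x 0.52 at z 0.27.
- red_button (a point): Centre of the top of the timer's red key, about 15 x 11 mm, at (-16, -20, 18) mm in the frame of bench_timer; the next key is 20 mm away; z up. It is not to be pressed: the key does not move.
- marker_pen: White marker pen with black cap, 12 x 135 x 14 mm, lying loose on the table, a bystander; origin at the centre of its underside. It lies in front of a fixed stereo microscope that stands between rack and dishes (x 0.46 to 0.76, y -0.08 to 0.15, up to z 0.40): pass in front of it or above it.

How it is judged:
By the outcome, as a careful person would: the job done as asked, in the order asked, and still so for the second after the job is handed in, with the robot touching nothing.
It also fails if it takes over 64 s, if anything falls off the work surface, if the arm or the gripper's body presses on something with over 40 N, if the wrist force passes 120 N, or if a joint passes its speed limit or range.

## Working session

There is one attempt and no reset: what is moved stays moved. The work goes in short steps, Python scripts to look and compute and a shell command to move; the robot and the scene stay as the last step left them, time stands still between calls to the robot, and variables do not carry over. Pictures are saved under pics/ and viewed, at most 12 in all, crops included, and the job is handed in when it is done.

```bash
mkdir -p pics; cat > h.py <<'E'
import numpy as np, cv2
from bench import bot
def save(n,f):
    im=bot.grab_frame(n); cv2.imwrite(f'pics/{f}.png',im[:,:,::-1]); return im
def ray(m,u,v):
    f=192/np.tan(np.radians(m['fovy'])/2); T=np.array(m['world_from_camera'])
    d=T[:3,:3]@np.array([(u-m['cx'])/f,(v-m['cy'])/f,1]); return T[:3,3],d/np.linalg.norm(d)
def onz(m,u,v,z):
    o,d=ray(m,u,v); return o+d*(z-o[2])/d[2]
def proj(m,p):
    f=192/np.tan(np.radians(m['fovy'])/2); T=np.array(m['world_from_camera'])
    c=T[:3,:3].T@(np.array(p)-T[:3,3]); return np.array([m['cx']+f*c[0]/c[2],m['cy']+f*c[1]/c[2]])
E
python3 - <<'E'
from h import *
a=save('scene','sc'); b=save('side','si')
for n in('scene','side'):
    m=bot.camera_model(n); print(n,m['fovy'],m['cx'],m['cy'],np.round(m['world_from_camera'],3).tolist())
o=bot.get_obs();print(o['time'],o['position'],o['tcp_rot'],o['grip_width'])
E
```

```text
scene 50.710534786442246 258.86976963962724 197.67239449170296 [[-0.623, -0.346, 0.701, -457.323], [-0.782, 0.277, -0.559, 788.256], [-0.001, -0.896, -0.443, 695.199], [0.0, 0.0, 0.0, 1.0]]
side 50.57289215611998 251.7388467003406 189.23044630161942 [[-0.829, -0.251, 0.5, -15.27], [-0.559, 0.346, -0.753, 846.8], [0.016, -0.904, -0.427, 555.493], [0.0, 0.0, 0.0, 1.0]]
0.1 [ 235.63139775 -578.20559708  249.15100567] [ 9.81356374e-01  1.92194457e-01 -2.12052353e-05 -9.78032209e-04] 85.486341544973
```

View pics/sc.png

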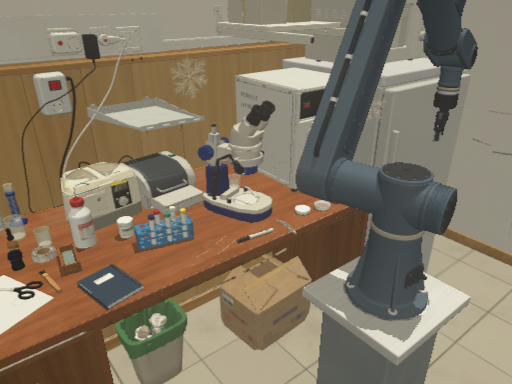

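View pics/si.png

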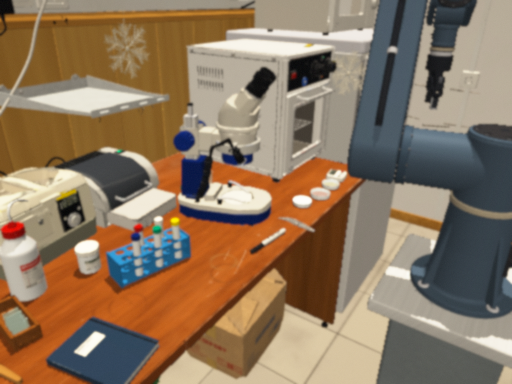

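The scene view shows the rack at about (165,230), yellow cap near (183,212), and the dishes at (302,210) and (322,206). In the side view the yellow cap is at (175,221), the dishes at (302,201) and (320,194), and the timer near (336,176). Next I'll zoom in on these and check the wrist view.

```bash
python3 - <<'E'
from h import *
a=cv2.imread('pics/sc.png');b=cv2.imread('pics/si.png');w=save('wrist','w0')[:,:,::-1]
R=lambda i,x,y,ww,hh:cv2.resize(i[y:y+hh,x:x+ww],(400,300),interpolation=cv2.INTER_CUBIC)
cv2.imwrite('pics/m1.png',np.vstack([np.hstack([R(b,285,160,80,60),R(b,100,205,100,75)]),np.hstack([R(a,285,185,80,60),R(w,0,0,512,384)])]))
m=bot.camera_model('side')
for u,v in((302,201),(320,194),(331,184),(340,175)):print(onz(m,u,v,14).round())
print(onz(m,175,220,105).round(), onz(bot.camera_model('scene'),183,211,105).round())
m=bot.camera_model('wrist');print(np.round(m['world_from_camera'],2),m['fovy'])
E
```

```text
[ 453. -128.   14.]
[ 430. -203.   14.]
[ 433. -291.   14.]
[ 439. -378.   14.]
[560. 285. 105.] [550. 285. 105.]
[[ 3.8000e-01 -8.9000e-01 -2.5000e-01  2.9891e+02]
 [-9.3000e-01 -3.6000e-01 -1.0000e-01 -5.5072e+02]
 [-0.0000e+00  2.7000e-01 -9.6000e-01  3.7211e+02]
 [ 0.0000e+00  0.0000e+00  0.0000e+00  1.0000e+00]] 66.80229886671572
```

View pics/m1.png

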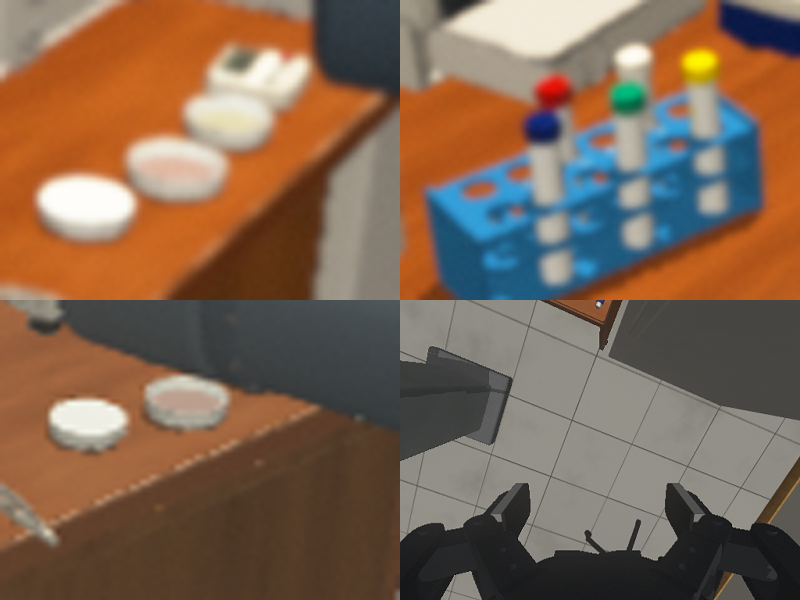

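The side crop shows the dish row from near to far: grey (302,201), pink (320,194), beige (331,184), then the timer, whose red key can't be seen. In the rack, yellow is the corner tube on the near side of the microscope, at about (175,221). The wrist view shows only floor. I'll fly to a viewpoint above the dish row, with the camera turned towards +y.

```bash
python3 -m crank '[0.08,0.09,0.1,0,0,0.1,1, 0.16,0.18,0.2,0,0,0.2,1, 0.24,0.27,0.2,0,0,0.3,1, 0.32,0.36,0.2,0,0,0.4,1, 0.4,0.45,0.2,0,0,0.5,1, 0.46,0.55,0.2,0,0,0.6,1, 0.52,0.65,0.2,0,0,0.7,1, 0.57,0.7,0.2,0,0,0.789,1, 0.6,0.72,0.2,0,0,0.789,1, 0.6,0.72,0.2,0,0,0.789,1, 0.6,0.72,0.2,0,0,0.789,1]'
python3 - <<'E'
from h import *
import json
m=bot.camera_model('wrist'); im=save('wrist','w1')
json.dump({k:np.array(v).tolist() for k,v in m.items() if k in('fovy','cx','cy','world_from_camera')},open('w1.json','w'))
for p in((453,-128,14),(430,-203,14),(433,-291,14),(439,-378,14)):print(proj(m,p).round())
E
```

```text
time: 1.52
position: [385.4, -399.4, 299.9]
tcp_rot: [0.708, 0.706, -0.0, -0.0]
wrist_force: [0.7, 0.0, 0.3]
grip_width: 85.7
grip_force: 0.0
[310. -73.]
[289.  -0.]
[289.  76.]
[291. 142.]
```

View pics/w1.png

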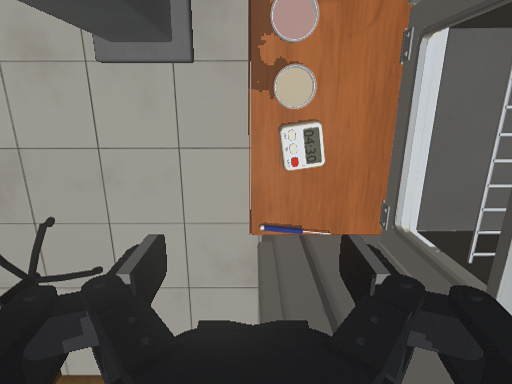

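The wrist view shows the pink dish at about (295,15), the beige dish at (295,86), and the timer at (302,145) with its red key at (295,161). Now I'll measure the red key and the dishes.

```bash
python3 - <<'E'
from h import *
import json
m=json.load(open('w1.json')); im=cv2.imread('pics/w1.png'); h=cv2.cvtColor(im,cv2.COLOR_BGR2HSV)
def blobs(mask,lo,box):
    x0,y0,x1,y1=box; k=np.zeros_like(mask);k[y0:y1,x0:x1]=mask[y0:y1,x0:x1]
    for c in cv2.findContours(k,0,1)[0]:
        if cv2.contourArea(c)>=lo: yield c
red=cv2.inRange(h,(0,170,150),(8,255,255))|cv2.inRange(h,(172,150,120),(180,255,255))
for c in blobs(red,15,(280,120,326,172)):
    M=cv2.moments(c);u,v=M['m10']/M['m00'],M['m01']/M['m00'];print('red',u,v,M['m00'],onz(m,u,v,18).round(1))
nw=cv2.inRange(h,(0,0,120),(180,110,255))
for c in blobs(nw,300,(255,0,340,175)):
    (u,v),r=cv2.minEnclosingCircle(c);rc=cv2.minAreaRect(c)
    p=onz(m,u,v,14);print('blob',round(u),round(v),round(r,1),p.round(1),'diam',(np.linalg.norm(onz(m,u+r,v,14)-onz(m,u-r,v,14))).round(1),'rect c',onz(m,*rc[0],18).round(1),rc)
E
```

```text
red 294.53233830845767 161.54726368159203 33.5 [ 443.9 -404.5   18. ]
blob 302 146 28.9 [ 454.9 -383.2   14. ] diam 81.0 rect c [ 454.5 -382.6   18. ] ((302.75384521484375, 145.96922302246094), (45.364925384521484, 42.537139892578125), 83.0887680053711)
blob 295 86 23.1 [ 441.5 -303.6   14. ] diam 61.3 rect c [ 440.3 -303.8   18. ] ((294.5000305175781, 85.99999237060547), (43.133514404296875, 44.5477294921875), 45.0)
blob 295 16 26.5 [ 438.3 -220.8   14. ] diam 66.3 rect c [ 436.9 -227.4   18. ] ((294.0, 21.0), (42.0, 48.0), 90.0)
```

```bash
python3 -m crank '[0,0.16,0,0,0,0,-1, 0,0.34,0,0,0,0,-1, 0.02,0.52,0,0,0,0,-1, 0.02,0.64,0,0,0,0,-1, 0.02,0.68,0,0,0,0,-1, 0.02,0.68,0,0,0,0,-1, 0.02,0.68,0,0,0,0,-1, 0.02,0.68,0,0,0,0,-1]'
python3 - <<'E'
from h import *
m=bot.camera_model('wrist'); im=save('wrist','w2')[:,:,::-1]; h=cv2.cvtColor(im.copy(),cv2.COLOR_BGR2HSV)
for n,mk,lo in(('nw',cv2.inRange(h,(0,0,120),(180,110,255)),300),('red',cv2.inRange(h,(0,170,150),(8,255,255))|cv2.inRange(h,(172,150,120),(180,255,255)),15)):
  for c in cv2.findContours(mk,0,1)[0]:
    if cv2.contourArea(c)<lo: continue
    (u,v),r=cv2.minEnclosingCircle(c); p=onz(m,u,v,14)
    if 395<p[0]<520 and r<60: print(n,round(u),round(v),round(r,1),p.round(1),im[int(v),int(u)],'diam',np.linalg.norm(onz(m,u+r,v,14)-onz(m,u-r,v,14)).round(1))
E
```

```text
time: 2.58
position: [390.9, -230.0, 299.9]
tcp_rot: [0.708, 0.706, -0.0, 0.0]
wrist_force: [0.6, -0.3, 0.3]
grip_width: 0.2
grip_force: 0.0
nw 295 251 23.4 [ 456.5 -376.2   14. ] [182 187 182] diam 72.7
nw 286 206 19.3 [ 440.6 -302.    14. ] [166 192 204] diam 57.3
nw 286 149 22.1 [ 438.  -217.5   14. ] [152 158 193] diam 62.3
nw 303 88 22.2 [ 457.6 -136.3   14. ] [240 236 233] diam 59.1
```

View pics/w2.png

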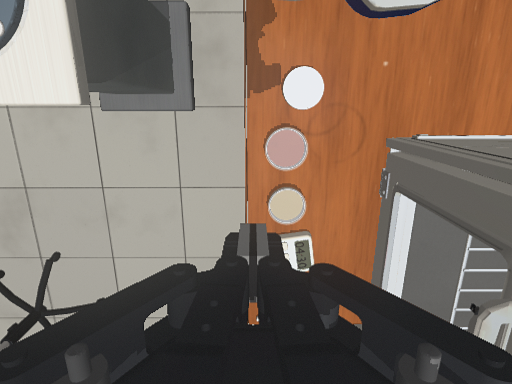

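Pink dish top is at (438,-218), with a measured diameter of 62.3 mm, which matches the 62 mm given. Next I move along the front of the microscope to the rack.

```bash
python3 -m crank '[0,0.1,0,0,0,0,-1, 0,0.3,0,0,0,0,-1, 0,0.5,0,0,0,0,-1, 0,0.7,0,0,0,0,-1, 0,0.9,0,0,0,0,-1, 0,1,0,0,0,0,-1]'
python3 -m crank '[0,0.2,0,0,0,0,-1, 0,0.4,0,0,0,0,-1, 0,0.55,0,0,0,0,-1, 0,0.66,0,0,0,0,-1, 0,0.7,0,0,0,0,-1, 0,0.7,0,0,0,0,-1, 0,0.7,0,0,0,0,-1]'
python3 - <<'E'
from h import *
m=bot.camera_model('wrist'); im=save('wrist','w3')[:,:,::-1]; h=cv2.cvtColor(im.copy(),cv2.COLOR_BGR2HSV)
y=cv2.inRange(h,(22,150,130),(35,255,255))
for c in cv2.findContours(y,0,1)[0]:
    if cv2.contourArea(c)<20: continue
    (u,v),r=cv2.minEnclosingCircle(c);print(u,v,r,onz(m,u,v,105).round(1))
p=bot.get_obs()['position'];print(p,proj(m,p+np.array([0,0,-19])))
E
```

```text
time: 3.38
position: [390.5, 22.9, 300.0]
tcp_rot: [0.707, 0.707, 0.0, -0.0]
wrist_force: [-0.3, -0.1, 0.1]
grip_width: 0.2
grip_force: 0.0
time: 4.25
position: [390.9, 195.3, 299.9]
tcp_rot: [0.708, 0.707, -0.0, 0.0]
wrist_force: [0.9, -0.1, 0.8]
grip_width: -0.2
grip_force: 0.0
417.0666809082031 87.93333435058594 10.724312782287598 [560.6 283.3 105. ]
[390.89135982 195.25651431 299.92999024] [253.7890181 243.2278774]
```

View pics/w3.png

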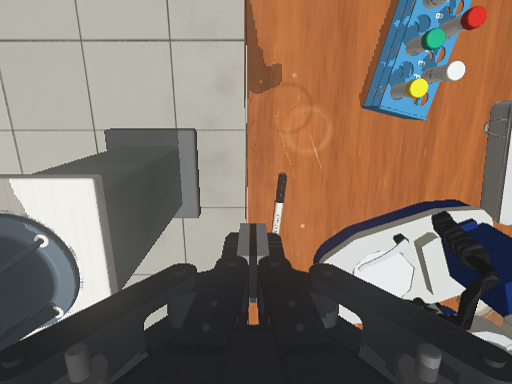

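The yellow cap is at (417,88) in the wrist view, nearest the rack's front corner, which gives about (560,283) on the plane at 105 mm. That agrees with the side view. I'll move closer and measure it again.

```bash
python3 -m crank '[0.1,0.08,0,0,0,0,-1, 0.25,0.18,0,0,0,0,-1, 0.4,0.18,-0.05,0,0,0,-1, 0.55,0.18,-0.1,0,0,0,-1, 0.64,0.18,-0.15,0,0,0,-1, 0.68,0.18,-0.2,0,0,0,-1, 0.68,0.18,-0.2,0,0,0,-1, 0.68,0.18,-0.2,0,0,0,-1, 0.68,0.18,-0.2,0,0,0,-1]'
python3 - <<'E'
from h import *
m=bot.camera_model('wrist'); im=save('wrist','w4')[:,:,::-1]; h=cv2.cvtColor(im.copy(),cv2.COLOR_BGR2HSV)
y=cv2.inRange(h,(22,150,130),(35,255,255))
for c in cv2.findContours(y,0,1)[0]:
    if cv2.contourArea(c)<20: continue
    (u,v),r=cv2.minEnclosingCircle(c);print(u,v,r,onz(m,u,v,105).round(1),'d',np.linalg.norm(onz(m,u+r,v,105)-onz(m,u-r,v,105)))
    print(cv2.boundingRect(c))
p=bot.get_obs()['position'];print(p,proj(m,p+np.array([0,11,-19])))
E
```

```text
time: 5.42
position: [560.2, 241.4, 250.9]
tcp_rot: [0.707, 0.707, 0.0, 0.0]
wrist_force: [-0.9, 0.0, -0.2]
grip_width: 0.0
grip_force: 0.0
256.31817626953125 137.13636779785156 10.221813201904297 [563.3 284.5 105. ] d 18.687201372168587
(247, 127, 20, 21)
[560.34693176 241.40942758 250.87737383] [253.94147919 224.01034762]
```

View pics/w4.png

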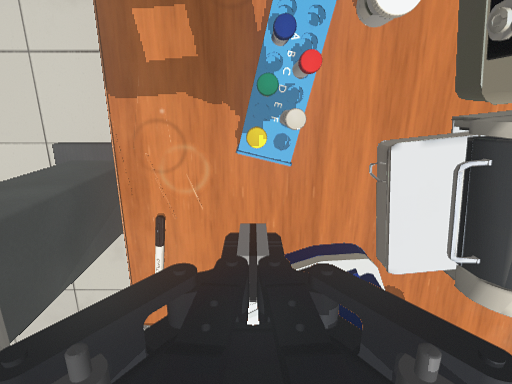

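The yellow cap is at (256,137) in the image, with a measured diameter of 18.7 mm and a position of (563.3,284.5). The drawn fingertip edge matches the predicted row 224. I'll move above it, descend, and dwell.

```bash
python3 -m crank '[0.005,0.08,0,0,0,0,-1, 0.01,0.15,0,0,0,0,-1, 0.01,0.173,0,0,0,0,-1, 0.01,0.173,-0.1,0,0,0,-1, 0.01,0.173,-0.2,0,0,0,-1, 0.01,0.173,-0.3,0,0,0,-1, 0.01,0.173,-0.37,0,0,0,-1, 0.01,0.173,-0.41,0,0,0,-1, 0.01,0.173,-0.424,0,0,0,-1, 0.01,0.173,-0.424,0,0,0,-1]'
python3 - <<'E'
from h import *
out=[]
for n in('side','wrist'):
    m=bot.camera_model(n); im=save(n,'y_'+n)[:,:,::-1]
    p=bot.get_obs()['position']; print(n,p.round(1),proj(m,p-[0,0,19]).round(1),proj(m,[563.3,284.5,105]).round(1))
    out.append(cv2.resize(im[180:255,125:225],(400,300),interpolation=2) if n=='side' else cv2.resize(im,(400,300)))
cv2.imwrite('pics/y.png',np.hstack(out))
E
```

```text
time: 6.72
position: [563.6, 284.6, 144.4]
tcp_rot: [0.707, 0.707, 0.0, 0.0]
wrist_force: [-0.7, 0.5, -0.5]
grip_width: -0.0
grip_force: 0.0
side [563.8 284.6 144.7] [173.5 211.2] [174.4 219.5]
wrist [563.8 284.6 144.8] [253.8 243.3] [252.7 227.8]
```

View pics/y.png

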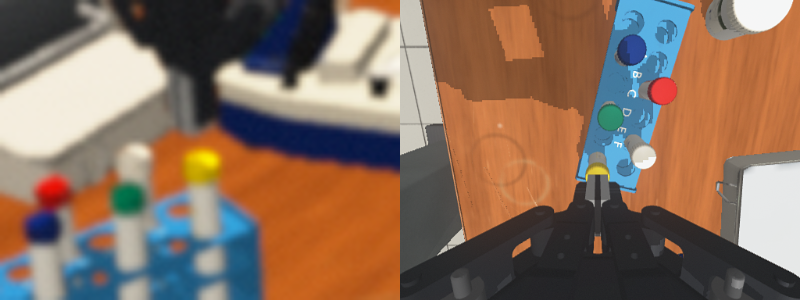

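The side view shows the fingertips directly over the yellow cap with a gap of about 6–8 px (roughly 2 cm), and the wrist view agrees. I'll dwell there, then rise.

```bash
python3 -m crank '[0,0,0,0,0,0,-1, 0,0,0,0,0,0,-1, 0,0,0,0,0,0,-1, 0,0,0,0,0,0,-1, 0,0,0,0,0,0,-1, 0,0,0,0,0,0,-1, 0,0,0,0,0,0,-1, 0,0,0,0,0,0,-1, 0,0,0,0,0,0,-1]'
python3 -m crank '[0,0,0,0,0,0,-1, 0,0,0,0,0,0,-1, 0,0,0,0,0,0,-1, 0,0,0,0,0,0,-1, 0,0,0,0,0,0,-1, 0,0,0,0,0,0,-1, 0,0,0,0,0,0,-1, 0,0,0.1,0,0,0,-1, 0,0,0.25,0,0,0,-1, 0,0,0.4,0,0,0,-1, 0,0,0.55,0,0,0,-1, 0,0,0.624,0,0,0,-1]'
python3 -m crank '[-0.1,-0.1,0,0,0,0,-1, -0.25,-0.2,0,0,0,0,-1, -0.4,-0.28,0,0,0,0,-1, -0.55,-0.32,0,0,0,0,-1, -0.67,-0.35,0,0,0,0,-1, -0.69,-0.45,0,0,0,0,-1, -0.69,-0.65,0,0,0,0,-1, -0.69,-0.85,0,0,0,0,-1, -0.69,-1,0,0,0,0,-1]'
```

```text
time: 7.95
position: [563.3, 284.4, 144.0]
tcp_rot: [0.707, 0.707, -0.0, -0.0]
wrist_force: [-0.5, 0.4, 0.8]
grip_width: 0.2
grip_force: 0.0
time: 9.45
position: [564.1, 284.7, 302.8]
tcp_rot: [0.707, 0.707, 0.002, 0.001]
wrist_force: [0.3, 0.2, -1.0]
grip_width: -0.2
grip_force: 0.0
time: 10.58
position: [390.6, 32.9, 300.3]
tcp_rot: [0.707, 0.707, 0.0, 0.0]
wrist_force: [0.8, -0.1, -0.3]
grip_width: 0.1
grip_force: 0.0
```

```bash
python3 -m crank '[0,-0.2,0,0,0,0,-1, 0,-0.4,0,0,0,0,-1, 0,-0.6,0,0,0,0,-1, 0.05,-0.8,0,0,0,0,-1, 0.12,-0.95,0,0,0,0,-1, 0.189,-1,0,0,0,0,-1, 0.189,-1,0,0,0,0,-1, 0.189,-1,0,0,0,0,-1]'
python3 -m crank '[0,-0.01,-0.15,0,0,0,-1, 0,-0.01,-0.35,0,0,0,-1, 0,-0.01,-0.55,0,0,0,-1, 0,-0.01,-0.7,0,0,0,-1, 0,-0.01,-0.8,0,0,0,-1, 0,-0.01,-0.8,0,0,0,-1]'
python3 - <<'E'
from h import *
out=[]
for n in('side','wrist'):
    m=bot.camera_model(n); im=save(n,'p_'+n)[:,:,::-1]
    p=bot.get_obs()['position']; print(n,p.round(1),proj(m,p-[0,0,19]).round(1),proj(m,[438,-218,14]).round(1))
    out.append(cv2.resize(im[130:220,270:390],(400,300),interpolation=2) if n=='side' else cv2.resize(im,(400,300)))
cv2.imwrite('pics/p.png',np.hstack(out))
E
```

```text
time: 11.58
position: [437.1, -214.5, 299.7]
tcp_rot: [0.707, 0.707, -0.0, -0.001]
wrist_force: [-1.3, 1.1, -0.5]
grip_width: 0.1
grip_force: 0.0
time: 12.32
position: [436.5, -216.2, 99.0]
tcp_rot: [0.707, 0.707, -0.0, -0.002]
wrist_force: [0.2, 0.6, -0.1]
grip_width: 0.3
grip_force: 0.0
side [ 437.4 -216.9  100. ] [321.8 171.8] [319.8 191.6]
wrist [ 438.  -217.6  100.8] [255.1 244.9] [254.4 204.3]
```

View pics/p.png

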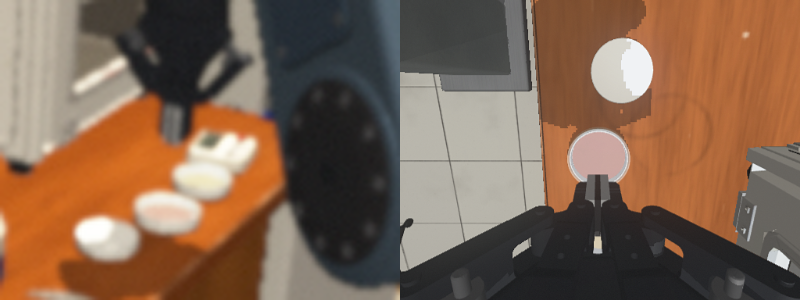

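The wrist view shows the pink dish centred at about (254,205), against a predicted (254,204), so the aim is confirmed. I'll descend and dwell.

```bash
python3 -m crank '[0,0,-0.08,0,0,0,-1, 0,0,-0.15,0,0,0,-1, 0,0,-0.188,0,0,0,-1, 0,0,-0.188,0,0,0,-1, 0,0,-0.188,0,0,0,-1, 0,0,-0.188,0,0,0,-1, 0,0,-0.188,0,0,0,-1, 0,0,-0.188,0,0,0,-1, 0,0,-0.188,0,0,0,-1, 0,0,-0.188,0,0,0,-1, 0,0,-0.188,0,0,0,-1, 0,0,-0.188,0,0,0,-1]'
python3 -m crank '[0,0,0,0,0,0,-1, 0,0,0,0,0,0,-1, 0,0,0,0,0,0,-1, 0,0,0,0,0,0,-1, 0,0,0,0,0,0,-1, 0,0,0,0,0,0,-1, 0,0,0,0,0,0,-1, 0,0,0,0,0,0,-1, 0,0,0,0,0,0,-1, 0,0,0,0,0,0,-1]'
python3 -m crank '[0,0,0.15,0,0,0,-1, 0,0,0.35,0,0,0,-1, 0,0,0.55,0,0,0,-1, 0,0,0.6,0,0,0,-1, 0.01,-0.2,0.6,0,0,0,-1, 0.02,-0.4,0.6,0,0,0,-1, 0.02,-0.55,0.6,0,0,0,-1, 0.02,-0.7,0.6,0,0,0,-1, 0.02,-0.8,0.6,0,0,0,-1, 0.02,-0.9,0.5,0,0,0,-1, 0.02,-0.9,0.5,0,0,0,-1, 0.02,-0.9,0.5,0,0,0,-1]'
python3 - <<'E'
from h import *
m=bot.camera_model('wrist'); im=save('wrist','t1')[:,:,::-1]; h=cv2.cvtColor(im.copy(),cv2.COLOR_BGR2HSV)
red=cv2.inRange(h,(0,170,120),(6,255,255))|cv2.inRange(h,(172,150,100),(180,255,255))
for c in cv2.findContours(red,0,1)[0]:
    if cv2.contourArea(c)<30: continue
    M=cv2.moments(c);u,v=M['m10']/M['m00'],M['m01']/M['m00'];print(u,v,cv2.boundingRect(c),M['m00'],onz(m,u,v,18).round(1))
print(bot.get_obs()['position'])
E
```

```text
time: 13.92
position: [438.1, -218.0, 53.0]
tcp_rot: [0.707, 0.707, 0.0, -0.0]
wrist_force: [0.3, -0.3, 0.7]
grip_width: -0.2
grip_force: 0.0
time: 15.18
position: [438.0, -218.1, 53.0]
tcp_rot: [0.707, 0.707, -0.0, -0.0]
wrist_force: [-0.4, -0.7, -0.6]
grip_width: -0.2
grip_force: 0.0
time: 16.68
position: [442.6, -441.8, 177.2]
tcp_rot: [0.707, 0.707, 0.0, -0.001]
wrist_force: [-0.7, 0.1, -0.6]
grip_width: -0.2
grip_force: 0.0
254.93869731800763 142.6072796934866 (250, 137, 10, 13) 87.0 [ 444.2 -404.9   18. ]
[ 442.96937064 -441.90172124  177.86712365]
```

View pics/t1.png

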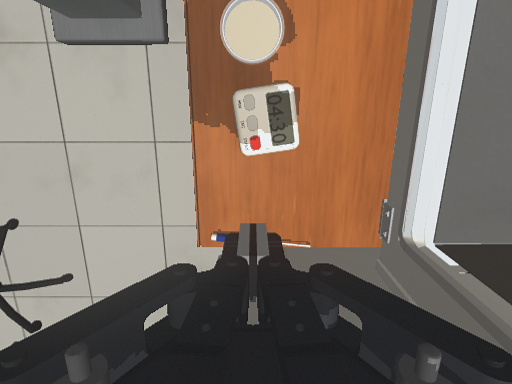

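The red key is at (255,143), giving (444.2,-404.9), which agrees with the first view (443.9,-404.5). I'll move over it and descend.

```bash
python3 -m crank '[0.004,0.08,0,0,0,0,-1, 0.004,0.14,0,0,0,0,-1, 0.004,0.153,0,0,0,0,-1, 0.004,0.153,-0.1,0,0,0,-1, 0.004,0.153,-0.2,0,0,0,-1, 0.004,0.153,-0.3,0,0,0,-1, 0.004,0.153,-0.38,0,0,0,-1, 0.004,0.153,-0.45,0,0,0,-1, 0.004,0.153,-0.484,0,0,0,-1, 0.004,0.153,-0.484,0,0,0,-1, 0.004,0.153,-0.484,0,0,0,-1, 0.004,0.153,-0.484,0,0,0,-1]'
python3 -m crank '[0,0,0,0,0,0,-1, 0,0,0,0,0,0,-1, 0,0,0,0,0,0,-1, 0,0,0,0,0,0,-1, 0,0,0,0,0,0,-1, 0,0,0,0,0,0,-1, 0,0,0,0,0,0,-1, 0,0,0,0,0,0,-1, 0,0,0,0,0,0,-1, 0,0,0,0,0,0,-1, 0,0,0,0,0,0,-1, 0,0,0,0,0,0,-1]'
python3 - <<'E'
from h import *
out=[]
for n in('side','wrist'):
    m=bot.camera_model(n); im=save(n,'r_'+n)[:,:,::-1]
    p=bot.get_obs()['position']; print(n,p.round(1),proj(m,p-[0,0,19]).round(1),proj(m,[444,-404.7,18]).round(1))
    out.append(cv2.resize(im[130:220,270:390],(400,300),interpolation=2) if n=='side' else cv2.resize(im[150:300,156:356],(400,300)))
cv2.imwrite('pics/r.png',np.hstack(out))
E
```

```text
time: 18.23
position: [444.4, -405.2, 57.8]
tcp_rot: [0.707, 0.707, -0.0, 0.001]
wrist_force: [-0.1, 0.1, -0.8]
grip_width: -0.1
grip_force: 0.0
time: 19.73
position: [444.0, -404.8, 57.0]
tcp_rot: [0.707, 0.707, -0.0, -0.0]
wrist_force: [0.1, -0.3, 0.0]
grip_width: -0.1
grip_force: 0.0
side [ 444.  -404.8   57. ] [342.4 165.7] [341.8 171.1]
wrist [ 444.  -404.8   57. ] [253.8 243.2] [253.6 227.9]
```

View pics/r.png

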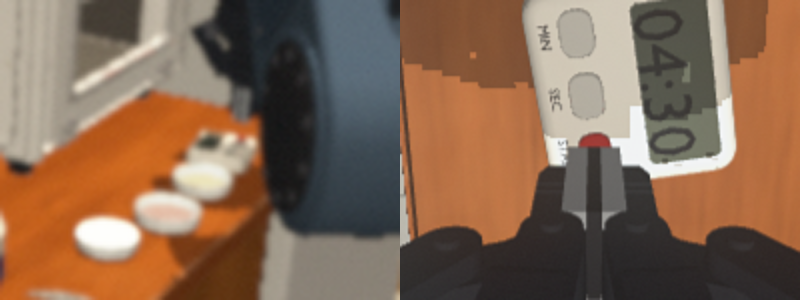

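The wrist crop shows the fingertips in line with the red key, at crop position (594,140), with its far edge just visible and nothing touched. I'll hold a little longer and hand in.

```bash
python3 -m crank '[0,0,0,0,0,0,-1, 0,0,0,0,0,0,-1, 0,0,0,0,0,0,-1, 0,0,0,0,0,0,-1, 0,0,0,0,0,0,-1, 0,0,0,0,0,0,-1]' && python3 -c "
from bench import bot
print(bot.finish_job())"
```

```text
time: 20.58
position: [444.1, -404.8, 57.0]
tcp_rot: [0.707, 0.707, 0.0, -0.0]
wrist_force: [0.1, -0.2, -1.2]
grip_width: 0.3
grip_force: 0.0
the job is handed in; nothing more can be done
None
```

The arm pointed at the yellow cap, then the pink dish, then the red key, about 2 cm above each for roughly two seconds with no contact seen, and the job was handed in at about 20.6 s while still over the red key; no verdict was returned.

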